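Clear the jammed die from a tilt-out clay extruder

TASK

The die and the follower puck are jammed at the bottom of the clay extruder's barrel. Tip the barrel out from under the ram with its red side lever until it rests on its front stop, then push the rammer down inside the barrel until both parts have dropped into the steel pan below. Leave the barrel tipped out, stand the rammer upright on the white board again, and do not shove or knock over the little house, the brush pot or the tub.

Things in the scene. Friction and masses are not known exactly. Their poses are not given: they have to be found in the camera images.
- press: Green bench extruder like an arbor press, fixed. Origin: under the base, straight below the tilt axis (along y, at z 120 mm). x points from the operator's side (facing the robot) back to the column, y to the lever side. Base x -90..210, y +-75, 12 thick. Two cheeks y 42..52 either side, x +-38, up to z 166. Column x 155..195, y +-22. Ram hand lever at y -60..-28, x 0..126, z 341..445.
- ram (a point): Centre of the underside of the ram plate (56 mm across, 12 mm thick) on its 18 mm square bar, 220 mm above the press's origin and 25 mm above the upright barrel: no room for a rod there. The overarm above it spans press x -30..195, y +-28, from 330 to 390 mm above the table; the bar stands out above it to 465 mm.
- barrel (a joint): Tilt of the barrel in rad: 0 = upright under the ram (start), 0.65 = tipped out with its mouth towards the operator's side (press -x) against the front stop. Stiff pivot (0.25 N m of friction): it stays where it is left.
- barrel_mouth (a point): Centre of the barrel's upper open end. Its frame turns with the barrel: z along the axis out of the mouth, y along the tilt axis. Aluminium tube, bore 64 mm, outside 72 mm, 110 mm long; the tilt axis crosses it 75 mm below the mouth. The jammed follower's top lies 55 mm below the mouth.
- barrel_outlet (a point): Centre of the barrel's lower open end, 35 mm below the tilt axis, axes as the mouth. Three sprung steel bosses 9 mm inside it hold the parts: pushing past them takes about 12 to 18 N. The parts come free when the underside of the rammer's foot is 110 to 130 mm below the mouth (at the outlet or up to 20 mm beyond it).
- tilt_grip (a point): Middle of the red cross grip of the tilt lever: a bar 20 mm thick, 70 mm long along press y (38 mm from here to its inner end). 105 mm from the tilt axis, 108 mm to the +y side of the barrel's centre; barrel upright, it stands 34 mm behind (press +x) the tilt axis and 99 mm above it; tipped, 34 mm in front. The bar can turn in the fingers. Some 3 N moves it.
- die_center (a point): Centre of the brass die, a disc 60 mm in diameter and 14 mm thick with a star slot, about 0.16 kg; it is the lower of the two parts jammed in the barrel.
- follower_center (a point): Centre of the follower, a plain light wooden puck 60 mm in diameter and 25 mm thick, about 0.08 kg; it sits on the die in the barrel.
- pan (a point): Centre of the inner floor of the steel pan fixed on the press's base below the barrel, 35 mm behind (press +x) the tilt axis; axes as the press. Inside 184 mm (x) by 76 mm (y), walls 27 mm high above the floor, which is 15 mm above the table.
- rammer: Rammer standing upright on its foot on the white board. Origin: centre of the underside of the foot; z along the rod. Steel foot 48 mm in diameter and 20 mm thick, wooden shaft 20 mm in diameter, blue handle 30 mm in diameter from 126 to 186 mm up, top at 190 mm. About 0.25 kg.
- rammer_grip (a point): Middle of the rammer's blue handle, 158 mm above the underside of its foot.
- board: White plastic modelling board 250 (x) by 200 (y) by 6 mm, fixed on the table; origin under its centre, top 6 mm above the table.
- house: Bystander: small glazed ceramic house with a red cone roof, 80 mm wide, 116 mm tall; origin under its centre.
- brush_pot: Bystander: wooden brush pot, 88 mm in diameter and 95 mm tall, brushes up to 210 mm; origin under its centre.
- slip_tub: Bystander: clear plastic tub with a blue rim, 116 mm in diameter and 105 mm tall; origin under its centre.

How it is judged:
By the outcome, as a careful person would: the job done as asked, in the order asked, and still so for the second after the job is handed in, with the robot touching nothing.
It also fails if it takes over 66 s, if anything falls off the work surface, if the arm or the gripper's body presses on something with over 40 N, if the wrist force passes 120 N, or if a joint passes its speed limit or range.

ROBOT

A 6-joint arm with a two-finger parallel gripper is mounted at the origin on the work surface. World frame = base frame: x ahead of the robot, y to its left, z up, the work surface at z = 0. Lengths are in m, angles in degrees, forces in N, time in s.
With the tool pointing down it reaches from about 0.35 to 0.875 m from the base axis. Payload 15.5 kg.
Tool frame: the origin (TCP) lies midway between the tips of the shut fingers; the grasp point (between the pads) lies 19 mm behind it; z points along the fingers, y is the direction in which the jaws open and shut (so a half turn about z gives the same grasp; the last joint's range is limited). The gripper opens to 85 mm and grips with 20 to 120 N. Pads are 22 mm wide; open, the fingers measure 114 mm over their backs; the gripper's body (76 mm by 85 mm) begins 54 mm behind the grasp point. The pads swing forward as they close: fully open they stand 13 mm farther back than shut.
Start: joints at [-71.82, 28.281, 77.091, -0, 74.628, -5.472], TCP at [0.251, -0.573, 0.231] pointing down, gripper open.
Joint ranges: [-166.48, 166.48], [-47.26, 123.95], [12.59, 153.08], [-70.14, 250.14], [6.76, 159.57], [-176.63, 176.63]. Speed limits (degrees/s): [108.29, 108.29, 147.25, 172.46, 172.46, 172.46].

INTERFACE

Orientations are given as a 3x3 rotation matrix whose columns are the frame's x, y, z axes.
In Python, from plant import get_obs, camera, calibration, job_done gives the robot as it stands. The module is installed in compiled form; this text tells all that it offers.
- The arm moves only by the shell command python3 -m handwheel 'ROWS'. ROWS is JSON, a list of rows, each an object of numbers: "tx", "ty", "tz": the shift along the tool's x, y, z in cm; "rx", "ry", "rz": the turn, a rotation vector about the tool's x, y, z in degrees; "hand": the closure, from -1 (fully open) to 1 (shut). In form: [{"tx": .., "ty": .., "tz": .., "rx": .., "ry": .., "rz": .., "hand": ..}, ...]. A call has 1 to 10 rows; each row is the pose to reach, as a shift and turn from the pose measured when the call began, along the tool's axes at that moment; what a row does not reach only later rows make up. A row lasts 1/8 s, in which the tool goes at most 62.5 mm and 10.7 degrees, less where a joint would pass 70% of its speed; a pose out of reach is approached as far as the arm can. A call with a gripper value outside its range is refused whole. The fingers move at their own pace and stop on an object; the grip force is fixed at half the most. Time passes only in rows, so rows that repeat a pose let the fingers close. It gives the time, the measured TCP pose, the force and the opening at its end, in the units of the state.
- get_obs(): the state, without advancing time (a new reading comes with each control period).
- camera(name): name is "side" or "top"; returns the picture (384x512x3 uint8, red, green, blue); there is no depth.
- calibration(name): a dict with "K" (3x3 intrinsics, pixels), "view" (4x4, takes a point from world to camera coordinates). Camera axes: x right, y down, z forward; pixel columns grow to the right and rows downward; lengths in m; the calibration is good to about 2 mm. A picture is of the moment at which its call begins. calibration takes no time and is no camera call.
- job_done(): hands the job in, once; it reports no verdict.
The state is a dict: "time_s": time; "joints": joint angles; "joint_velocities": joint speeds; "tau": joint torques, N m; "tool_pos": TCP position; "orientation": TCP orientation; "force": force on the tool from outside, world axes, zero at the start; "torque": the same for the moment, N m; "finger_gap": finger opening in m.
Only numpy, scipy, OpenCV 4.12 (cv2) and the standard library are available. Lean on these libraries where they do the work, as an engineer would, in place of code of your own. Each camera call takes 0.05 s, during which the arm holds its last target.

## Working session

There is one attempt and no reset: what is moved stays moved. The work goes in short steps, Python scripts to look and compute and a shell command to move; the robot and the scene stay as the last step left them, time stands still between calls to the robot, and variables do not carry over. Pictures are saved under pics/ and viewed, and the job is handed in when it is done.

```bash
mkdir -p pics; ls
python3 - <<'E'
from plant import *
import cv2,numpy as np
print({k:np.round(v,3).tolist() for k,v in get_obs().items()})
for n in('side','top'):
    cv2.imwrite(f'pics/{n}0.png',camera(n)[:,:,::-1]); c=calibration(n); print(n,np.round(c['K'],1).tolist(),np.round(c['view'],4).tolist())
E
```

```text
pics
{'time_s': 0.0, 'joints': [-71.818, 28.315, 77.13, 0.0, 74.627, -5.474], 'joint_velocities': [-0.024, 0.066, -0.008, -0.087, -0.012, -0.057], 'tau': [-0.002, -88.216, -38.387, -0.0, 0.01, 0.0], 'tool_pos': [0.251, -0.572, 0.231], 'orientation': [[0.916, 0.401, -0.0], [0.401, -0.916, 0.001], [0.0, -0.001, -1.0]], 'force': [0.211, -0.406, -0.765], 'torque': [0.024, 0.023, 0.017], 'finger_gap': 0.085}
side [[360.4, 0.0, 256.2], [0.0, 360.4, 191.6], [0.0, 0.0, 1.0]] [[-0.8111, -0.5845, 0.0237, 0.4502], [-0.3237, 0.4147, -0.8504, 0.2784], [0.4872, -0.6974, -0.5256, 0.8645], [0.0, 0.0, 0.0, 1.0]]
top [[349.6, 0.0, 258.7], [0.0, 349.6, 187.7], [0.0, 0.0, 1.0]] [[0.0097, -0.9998, -0.0158, 0.0423], [-0.9952, -0.0081, -0.0978, 0.5545], [0.0976, 0.0167, -0.9951, 1.005], [0.0, 0.0, 0.0, 1.0]]
```

View pics/side0.png

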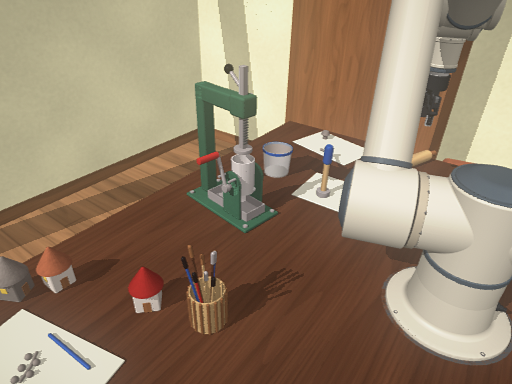

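View pics/top0.png

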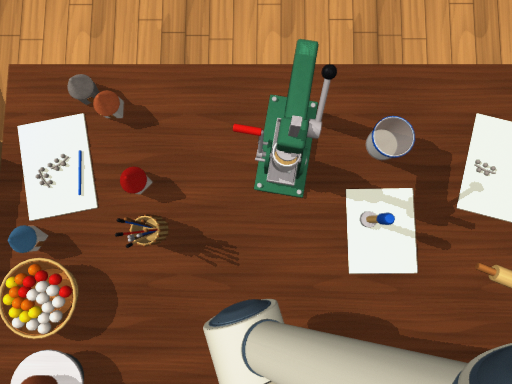

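The overview shows the press at top (285,140), the red grip at (247,129), the rammer on the board at (375,219), the tub at (390,138), the house at (133,180) and the brush pot at (145,230). I'll enlarge the important parts.

Run:
```python
import cv2
a=cv2.imread('pics/top0.png');b=cv2.imread('pics/side0.png')
cv2.imwrite('pics/t1.png',cv2.resize(a[30:230,220:430],None,fx=3.6,fy=2.9,interpolation=cv2.INTER_CUBIC)[:600])
cv2.imwrite('pics/s1.png',cv2.resize(b[55:240,180:360],None,fx=4,fy=3.2,interpolation=cv2.INTER_CUBIC)[:600])
```

```text
(no output)
```

View pics/t1.png

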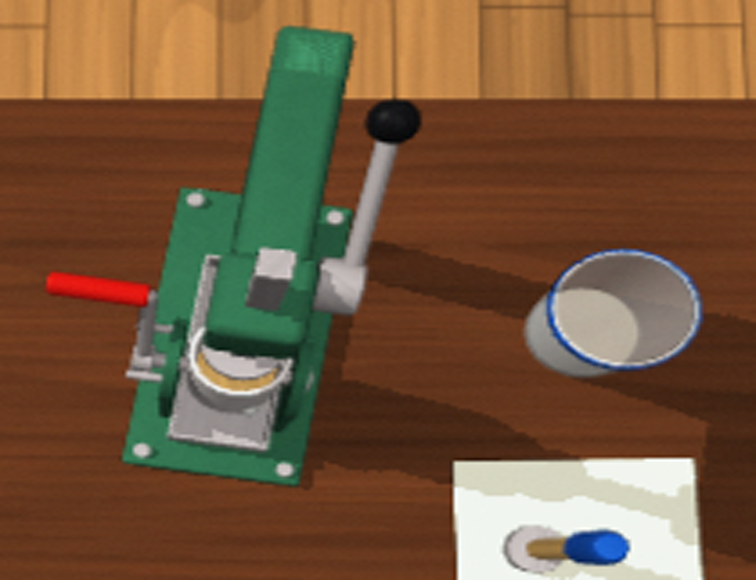

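View pics/s1.png

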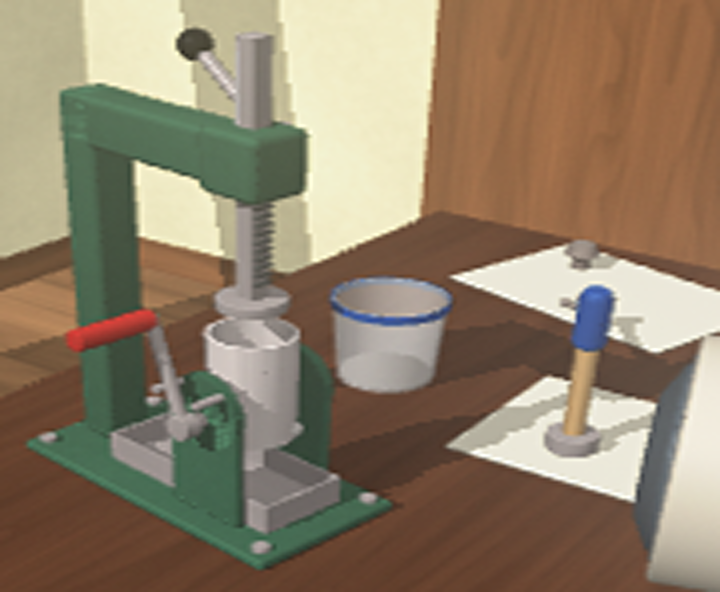

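```bash
cat > h.py <<'E'
import numpy as np,cv2
from plant import *
C={n:calibration(n) for n in('side','top')}
def ray(n,p):
    c=C[n];V=c['view'];R=V[:3,:3];o=-R.T@V[:3,3]
    d=R.T@np.linalg.inv(c['K'])@np.array([p[0],p[1],1.]);return o,d/np.linalg.norm(d)
def plane(n,p,z):
    o,d=ray(n,p);return o+d*(z-o[2])/d[2]
def tri(ps,pt):
    A=np.zeros((3,3));b=np.zeros(3);rs=[ray('side',ps),ray('top',pt)]
    for o,d in rs:
        M=np.eye(3)-np.outer(d,d);A+=M;b+=M@o
    X=np.linalg.solve(A,b);return X,[round(float(np.linalg.norm((np.eye(3)-np.outer(d,d))@(X-o)))*1e3,1) for o,d in rs]
def proj(n,X):
    c=C[n];q=c['view'][:3,:3]@np.asarray(X)+c['view'][:3,3];q=c['K']@q;return q[:2]/q[2]
E
python3 - <<'E'
from h import *
np.set_printoptions(precision=4,suppress=True)
w=[(254.4,189.0),(302.5,197.2),(317.5,101.7),(270.3,94.8)]
L=np.array([[-.09,.075],[-.09,-.075],[.21,-.075],[.21,.075]])
W=np.array([plane('top',p,.012)[:2] for p in w]);print(W)
a=L-L.mean(0);b=W-W.mean(0);U,S,Vt=np.linalg.svd(a.T@b);R=(U@Vt).T;t=W.mean(0)-R@L.mean(0)
print('press',t,np.degrees(np.arctan2(R[1,0],R[0,0])),'res',(L@R.T+t-W)*1e3)
for p in[(245.8,232.2),(277.5,213.4),(187,193.4)]:print('side',plane('side',p,.006)[:2])
P=lambda x,y,z:np.r_[R@[x,y]+t,z]
print('grip pred',P(.034,.108,.219), 'side',proj('side',P(.034,.108,.219)),'top',proj('top',P(.034,.108,.219)))
def m(n,f):
    i=cv2.imread(f'pics/{n}0.png').astype(int);B,G,Rr=i[...,0],i[...,1],i[...,2]
    red=(Rr>140)&(G<60)&(B<60);blue=(B>140)&(Rr<90)&(G<130)
    return (red,blue)
for n in('side','top'):
  for k,mm in zip(('red','blue'),m(n,0)):
    nn,l,s,c=cv2.connectedComponentsWithStats(mm.astype(np.uint8))
    for i in range(1,nn):
      if s[i,4]>25:
        ys,xs=np.where(l==i);print(n,k,s[i],c[i],'midbox',xs.min()/2+xs.max()/2,ys.min()/2+ys.max()/2)
# foot & board in top
i=cv2.imread('pics/top0.png').astype(int)
wb=(i.min(2)>170).astype(np.uint8);nn,l,s,c=cv2.connectedComponentsWithStats(wb)
for k in range(1,nn):
  if s[k,4]>800:print('white',s[k],c[k])
E
```

```text
[[ 0.5514  0.0603]
 [ 0.528  -0.0836]
 [ 0.8217 -0.1302]
 [ 0.8429  0.0145]]
press [ 0.6268 -0.0254] -8.936404517499188 res [[-1.942   2.3757]
 [-1.8459 -1.9582]
 [ 0.8751 -1.9491]
 [ 2.9128  1.5317]]
side [0.5482 0.0635]
side [ 0.5259 -0.0775]
side [0.8435 0.0148]
grip pred [0.6771 0.076  0.219 ] side [207.7003 158.0447] top [246.1601 129.7962]
side red [197 155  21  10  39] [205.7692 159.1538] midbox 207.0 159.5
side red [128 267  25  32 481] [139.9501 285.4304] midbox 140.0 282.5
side blue [323 145   9  19 105] [326.9143 153.4381] midbox 327.0 154.0
side blue [266 152  17   5  35] [273.8286 154.2857] midbox 274.0 154.0
side blue [ 48 334  41  35 167] [ 68.6707 351.2515] midbox 68.0 351.0
top red [233 124  29  11 208] [246.7788 128.9519] midbox 247.0 129.0
top red [120 168  12  23 120] [123.9667 177.8   ] midbox 125.5 179.0
top red [ 34 270  11  12  85] [ 38.9412 275.8588] midbox 39.0 275.5
top red [ 48 274  11  11  84] [ 53.0119 279.131 ] midbox 53.0 279.0
top red [ 18 276  15  21 169] [ 24.6923 286.2604] midbox 25.0 286.0
top red [ 59 286  10  11  83] [ 63.3735 291.2892] midbox 63.5 291.0
top blue [ 79 151   2  44  61] [ 79.2787 168.7377] midbox 79.5 172.5
top blue [383 213  12  10  85] [388.5412 217.8824] midbox 388.5 217.5
white [  17  113   80  107 6033] [ 56.0403 166.184 ]
white [ 457  114   55  108 4369] [488.6901 169.2218]
white [ 346  188   71   85 5364] [380.7601 231.2384]
white [ 205  317   65   67 2138] [231.5014 353.9509]
white [ 246  335  141   49 3202] [298.3026 365.8657]
white [  11  350   71   34 1558] [ 47.6887 367.6746]
```

```bash
cat >> h.py <<'E'
np.set_printoptions(precision=4,suppress=True)
YAW=np.radians(-8.9);PT=np.array([.627,-.0247])
Rp=np.array([[np.cos(YAW),-np.sin(YAW),0],[np.sin(YAW),np.cos(YAW),0],[0,0,1]])
def P(x,y,z):return Rp@[x,y,z]+np.r_[PT,0]
def shift(target,Rt=None):
    s=get_obs();R=np.array(s['orientation']);d=R.T@(np.asarray(target)-s['tool_pos'])*100
    print('t[cm]',d,'dist',np.linalg.norm(d))
    if Rt is not None:print('rot',cv2.Rodrigues(R.T@Rt)[0].ravel()*180/np.pi)
# tool down, tool y along press x (+)
yv=Rp@[1,0,0];zd=np.array([0,0,-1.]);RD=np.c_[np.cross(yv,zd),yv,zd]
E
python3 - <<'E'
from h import *
G,e=tri((207,159.3),(247,129));print('grip',G,e,'pred',P(.034,.108,.219))
print('handle',tri((327,154.5),(386.5,217.5)))
print('foot top',plane('top',(367.8,219),.026))
for X in [(.4,-.3)]:pass
i=cv2.imread('pics/top0.png');wb=(i.min(2)>150).astype(np.uint8);nn,l,s,c=cv2.connectedComponentsWithStats(wb)
k=l[260,360];q=cv2.minAreaRect(np.argwhere(l==k)[:,::-1].astype(np.float32));print([plane('top',p,.006)[:2] for p in cv2.boxPoints(q)])
for n,x0,y0,x1,y1,nm in(('top',350,195,405,240,'a'),('side',300,135,350,210,'b')):
    im=cv2.imread(f'pics/{n}0.png')[y0:y1,x0:x1];cv2.imwrite(f'pics/ram_{nm}.png',cv2.resize(im,None,fx=8,fy=8,interpolation=cv2.INTER_CUBIC))
T=G.copy();T[2]+=.12-.019;print('above grip');shift(T,RD)
E
```

```text
grip [0.681  0.0745 0.2131] [0.4, 0.4] pred [0.6773 0.0767 0.219 ]
handle (array([ 0.4686, -0.2801,  0.1582]), [1.0, 1.0])
foot top [ 0.4649 -0.272   0.026 ]
[array([ 0.5542, -0.2131]), array([ 0.5613, -0.4179]), array([ 0.3121, -0.416 ]), array([ 0.3045, -0.216 ])]
above grip
t[cm] [ 65.3696 -41.98    -8.2836] dist 78.12893396286522
rot [ -0.053   -0.0365 -57.4481]
```

View pics/ram_a.png

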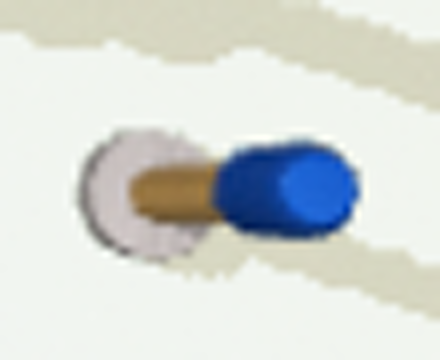

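View pics/ram_b.png

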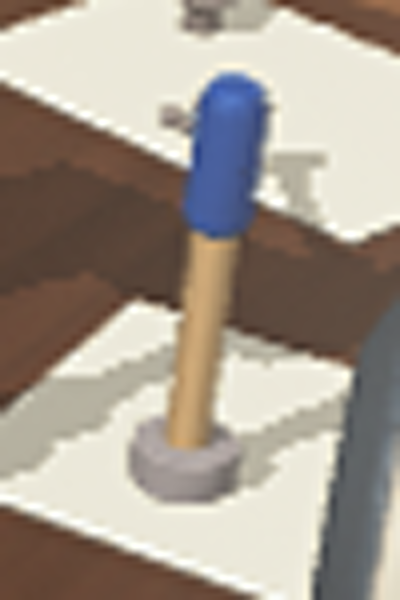

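Run:
```python
from h import *
print('foot',plane('top',(368.75,219.25),.026),'cap',plane('top',(389.75,218.75),.196),'cap',plane('side',(300+232/8,135+85/8),.194),'footc side',plane('side',(300+186/8,135+447/8),.026))
shift([.43,.06,.31],RD); shift([.679,.0755,.30],RD)
print('pot',plane('top',(145,230),.09),'house',plane('top',(133,180),.11))
```

```text
foot [ 0.4642 -0.2748  0.026 ] cap [ 0.4641 -0.2753  0.196 ] cap [ 0.4643 -0.2738  0.194 ] footc side [ 0.4586 -0.2659  0.026 ]
t[cm] [ 41.7927 -50.7225  -7.8657] dist 66.19118406214592
rot [ -0.053   -0.0365 -57.4481]
t[cm] [ 65.2228 -42.1519  -6.8723] dist 77.96169569799561
rot [ -0.053   -0.0365 -57.4481]
pot [0.4282 0.3583 0.09  ] house [0.5642 0.3902 0.11  ]
```

```bash
python3 -m handwheel '[{"tx":10,"ty":-12,"tz":-7.9,"rz":-10},{"tx":20,"ty":-24,"tz":-7.9,"rz":-20},{"tx":41.8,"ty":-50.7,"tz":-7.9,"rz":-57.4},{"tx":41.8,"ty":-50.7,"tz":-7.9,"rz":-57.4},{"tx":41.8,"ty":-50.7,"tz":-7.9,"rz":-57.4},{"tx":41.8,"ty":-50.7,"tz":-7.9,"rz":-57.4},{"tx":41.8,"ty":-50.7,"tz":-7.9,"rz":-57.4},{"tx":41.8,"ty":-50.7,"tz":-7.9,"rz":-57.4},{"tx":41.8,"ty":-50.7,"tz":-7.9,"rz":-57.4},{"tx":41.8,"ty":-50.7,"tz":-7.9,"rz":-57.4}]'
python3 -c "
from h import *
print(get_obs()['joints']);shift([.43,.06,.31],RD)"
```

```text
[-71.8202  28.3117  77.1238   0.0004  74.6261  -5.4722]
t[cm] [ 41.7927 -50.7225  -7.8657] dist 66.19118406214592
rot [ -0.053   -0.0365 -57.4481]invalid input at $[0]: expected keys tx, ty, tz, rx, ry, rz, hand
```

```bash
python3 -m handwheel '[{"tx":10,"ty":-12,"tz":-7.9,"rx":0,"ry":0,"rz":-10,"hand":-1},{"tx":20,"ty":-24,"tz":-7.9,"rx":0,"ry":0,"rz":-20,"hand":-1},{"tx":41.8,"ty":-50.7,"tz":-7.9,"rx":0,"ry":0,"rz":-57.4,"hand":-1},{"tx":41.8,"ty":-50.7,"tz":-7.9,"rx":0,"ry":0,"rz":-57.4,"hand":-1},{"tx":41.8,"ty":-50.7,"tz":-7.9,"rx":0,"ry":0,"rz":-57.4,"hand":-1},{"tx":41.8,"ty":-50.7,"tz":-7.9,"rx":0,"ry":0,"rz":-57.4,"hand":-1},{"tx":41.8,"ty":-50.7,"tz":-7.9,"rx":0,"ry":0,"rz":-57.4,"hand":-1},{"tx":41.8,"ty":-50.7,"tz":-7.9,"rx":0,"ry":0,"rz":-57.4,"hand":-1},{"tx":41.8,"ty":-50.7,"tz":-7.9,"rx":0,"ry":0,"rz":-57.4,"hand":-1},{"tx":41.8,"ty":-50.7,"tz":-7.9,"rx":0,"ry":0,"rz":-57.4,"hand":-1}]'
python3 -c "
from h import *
print(get_obs()['joints']);shift([.43,.06,.31],RD)"
```

```text
time_s: 1.35
tool_pos: [0.419, 0.022, 0.3076]
orientation: [[0.156, 0.988, -0.0], [0.988, -0.156, 0.001], [0.001, -0.0, -1.0]]
force: [0.8, -0.5, -2.0]
finger_gap: 0.0853
[-5.2013  6.757  97.0732  0.0559 76.179   3.7396]
t[cm] [ 3.923   0.4996 -0.2381] dist 3.961888454598481
rot [-0.0128 -0.0536 -0.0543]
```

```bash
python3 -c "
from h import *
shift([.679,.0755,.30],RD)"
```

```text
t[cm] [ 9.3288 24.8551  0.7615] dist 26.559052440393916
rot [-0.0128 -0.0536 -0.0543]
```

Sideways first, then forward over the grip.

```bash
python3 -m handwheel '[{"tx":4,"ty":0.5,"tz":0.4,"rx":0,"ry":0,"rz":0,"hand":-1},{"tx":9.3,"ty":2,"tz":0.8,"rx":0,"ry":0,"rz":0,"hand":-1},{"tx":9.3,"ty":7,"tz":0.8,"rx":0,"ry":0,"rz":0,"hand":-1},{"tx":9.3,"ty":12,"tz":0.8,"rx":0,"ry":0,"rz":0,"hand":-1},{"tx":9.3,"ty":17,"tz":0.8,"rx":0,"ry":0,"rz":0,"hand":-1},{"tx":9.3,"ty":22,"tz":0.8,"rx":0,"ry":0,"rz":0,"hand":-1},{"tx":9.3,"ty":24.9,"tz":0.8,"rx":0,"ry":0,"rz":0,"hand":-1},{"tx":9.3,"ty":24.9,"tz":0.8,"rx":0,"ry":0,"rz":0,"hand":-1}]'
python3 - <<'E'
from h import *
for n in('side','top'):cv2.imwrite(f'pics/{n}2.png',camera(n)[:,:,::-1])
a=cv2.imread('pics/side2.png')[90:230,150:300];cv2.imwrite('pics/s2.png',cv2.resize(a,None,fx=4,fy=4))
shift([.679,.0755,.197],RD);print(get_obs()['joints'])
E
```

```text
time_s: 2.35
tool_pos: [0.6806, 0.0747, 0.2982]
orientation: [[0.156, 0.988, -0.001], [0.988, -0.156, 0.001], [0.001, -0.001, -1.0]]
force: [-0.7, 0.1, 0.6]
finger_gap: 0.0854
t[cm] [ 0.0246  0.0243 10.2019] dist 10.20198552266175
rot [-0.0836 -0.0414 -0.0538]
[ 1.2877 30.4743 62.3408  0.0556 87.2598 10.2387]
```

View pics/s2.png

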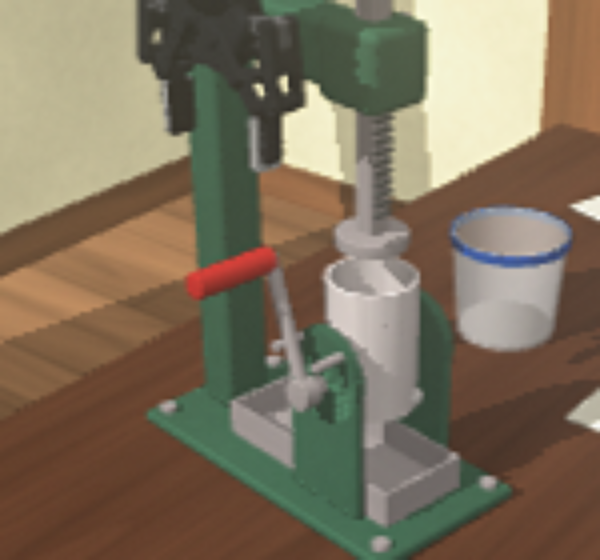

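View pics/top2.png

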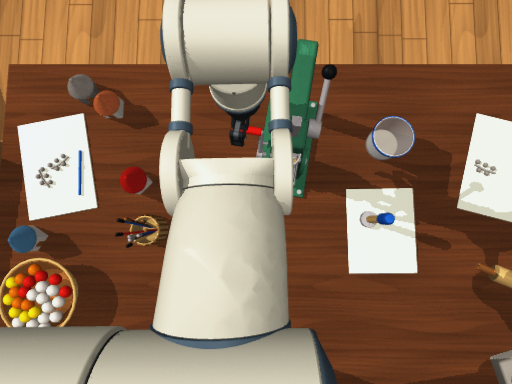

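View pics/side2.png

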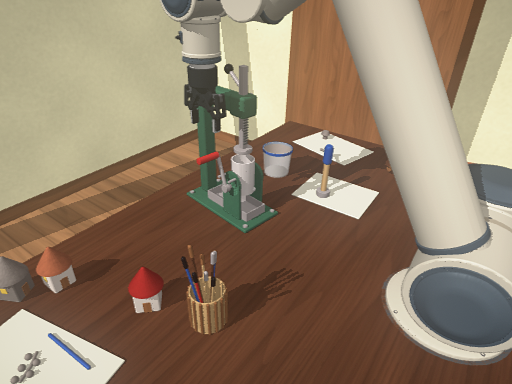

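Run:
```python
from h import *
for z in(.4,.45,.5,.55,.6,.65):print(z,proj('side',[.68,.075,z]),proj('side',[.6,.02,z]),proj('top',[.68,.075,z]),proj('top',[.62,.0,z]))
```

```text
0.4 [203.8393  94.7459] [241.2981  95.8734] [241.8636 103.7175] [280.6527 134.4144]
0.45 [202.7914  75.0455] [241.3355  76.1922] [240.0811  94.2974] [281.9738 127.3583]
0.5 [201.6809  54.1695] [241.3751  55.3358] [237.9901  83.2473] [283.5265 119.066 ]
0.55 [200.5022  32.0094] [241.4171  33.1955] [235.5031  70.1041] [285.3773 109.1813]
0.6 [199.2486   8.443 ] [241.4618   9.6492] [232.4956  54.2108] [287.6212  97.197 ]
0.65 [197.9128 -16.6679] [241.5094 -15.4416] [228.7854  34.6035] [290.3984  82.3646]
```

```bash
python3 -m handwheel '[{"tx":1.7,"ty":0,"tz":0,"rx":0,"ry":0,"rz":0,"hand":-1},{"tx":1.7,"ty":0,"tz":3,"rx":0,"ry":0,"rz":0,"hand":-1},{"tx":1.7,"ty":0,"tz":6,"rx":0,"ry":0,"rz":0,"hand":-1},{"tx":1.7,"ty":0,"tz":7.5,"rx":0,"ry":0,"rz":0,"hand":-1},{"tx":1.7,"ty":0,"tz":8,"rx":0,"ry":0,"rz":0,"hand":-1}]'
python3 - <<'E'
from h import *
for n in('side','top'):cv2.imwrite(f'pics/{n}3.png',camera(n)[:,:,::-1])
a=cv2.imread('pics/side3.png')[0:200,150:300];cv2.imwrite('pics/s3.png',cv2.resize(a,None,fx=4,fy=3))
E
```

```text
time_s: 3.08
tool_pos: [0.681, 0.0927, 0.2188]
orientation: [[0.155, 0.988, -0.002], [0.988, -0.155, 0.001], [0.001, -0.002, -1.0]]
force: [-0.2, -0.6, 0.3]
finger_gap: 0.0856
```

View pics/s3.png

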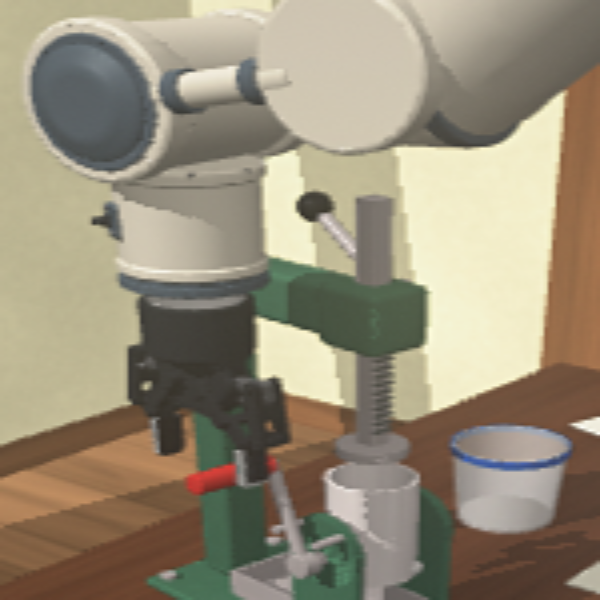

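```bash
python3 -m handwheel '[{"tx":0,"ty":0,"tz":0.8,"rx":0,"ry":0,"rz":0,"hand":-1},{"tx":0,"ty":0,"tz":1.5,"rx":0,"ry":0,"rz":0,"hand":-1},{"tx":0,"ty":0,"tz":1.6,"rx":0,"ry":0,"rz":0,"hand":1},{"tx":0,"ty":0,"tz":1.6,"rx":0,"ry":0,"rz":0,"hand":1},{"tx":0,"ty":0,"tz":1.6,"rx":0,"ry":0,"rz":0,"hand":1},{"tx":0,"ty":0,"tz":1.6,"rx":0,"ry":0,"rz":0,"hand":1},{"tx":0,"ty":0,"tz":1.6,"rx":0,"ry":0,"rz":0,"hand":1},{"tx":0,"ty":0,"tz":1.6,"rx":0,"ry":0,"rz":0,"hand":1}]'
```

```text
time_s: 4.18
tool_pos: [0.6811, 0.0925, 0.204]
orientation: [[0.155, 0.988, -0.001], [0.988, -0.155, 0.001], [0.001, -0.001, -1.0]]
force: [-3.9, 1.1, 6.1]
finger_gap: 0.0182
```

```bash
python3 -m handwheel '[{"tx":0,"ty":-0.5,"tz":-0.1,"rx":0,"ry":0,"rz":0,"hand":1},{"tx":0,"ty":-1.1,"tz":-0.3,"rx":0,"ry":0,"rz":0,"hand":1},{"tx":0,"ty":-2.2,"tz":-0.5,"rx":0,"ry":0,"rz":0,"hand":1},{"tx":0,"ty":-3.4,"tz":-0.6,"rx":0,"ry":0,"rz":0,"hand":1},{"tx":0,"ty":-3.4,"tz":-0.6,"rx":0,"ry":0,"rz":0,"hand":1}]'
```

```text
time_s: 4.8
tool_pos: [0.6485, 0.0978, 0.2122]
orientation: [[0.155, 0.988, 0.003], [0.988, -0.155, 0.001], [0.002, 0.003, -1.0]]
force: [0.1, -0.3, 17.1]
finger_gap: 0.0181
```

```bash
python3 -m handwheel '[{"tx":0,"ty":-1.0,"tz":0.1,"rx":0,"ry":0,"rz":0,"hand":1},{"tx":0,"ty":-2.0,"tz":0.2,"rx":0,"ry":0,"rz":0,"hand":1},{"tx":0,"ty":-2.8,"tz":0.5,"rx":0,"ry":0,"rz":0,"hand":1},{"tx":0,"ty":-3.4,"tz":0.7,"rx":0,"ry":0,"rz":0,"hand":1},{"tx":0,"ty":-3.7,"tz":0.8,"rx":0,"ry":0,"rz":0,"hand":1},{"tx":0,"ty":-3.7,"tz":0.8,"rx":0,"ry":0,"rz":0,"hand":1}]'
python3 - <<'E'
from h import *
for n in('side','top'):cv2.imwrite(f'pics/{n}4.png',camera(n)[:,:,::-1])
a=cv2.imread('pics/side4.png')[40:240,150:300];cv2.imwrite('pics/s4.png',cv2.resize(a,None,fx=4,fy=3))
E
```

```text
time_s: 5.55
tool_pos: [0.615, 0.1033, 0.2067]
orientation: [[0.156, 0.988, 0.012], [0.988, -0.156, 0.001], [0.003, 0.012, -1.0]]
force: [7.6, -3.7, 15.8]
finger_gap: 0.0179
```

View pics/s4.png

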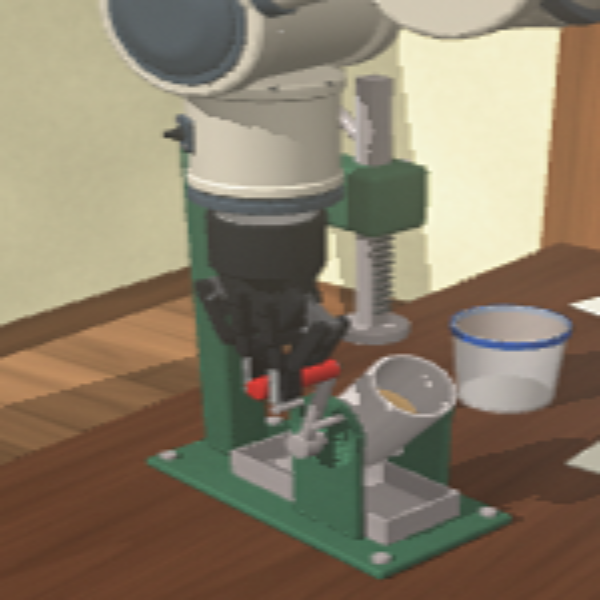

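The barrel is tipped, with its mouth at about (415,375) in the crop, and the tool reads 7.6 N back in +x. I'll open, lift clear and measure.

```bash
python3 -m handwheel '[{"tx":0,"ty":-0.2,"tz":0,"rx":0,"ry":0,"rz":0,"hand":1},{"tx":0,"ty":-0.3,"tz":0,"rx":0,"ry":0,"rz":0,"hand":1},{"tx":0,"ty":0,"tz":0,"rx":0,"ry":0,"rz":0,"hand":-1},{"tx":0,"ty":0,"tz":0,"rx":0,"ry":0,"rz":0,"hand":-1},{"tx":0,"ty":0,"tz":0,"rx":0,"ry":0,"rz":0,"hand":-1},{"tx":0,"ty":0,"tz":0,"rx":0,"ry":0,"rz":0,"hand":-1},{"tx":0,"ty":0,"tz":-3,"rx":0,"ry":0,"rz":0,"hand":-1},{"tx":0,"ty":0,"tz":-7,"rx":0,"ry":0,"rz":0,"hand":-1},{"tx":0,"ty":0,"tz":-12,"rx":0,"ry":0,"rz":0,"hand":-1},{"tx":0,"ty":0,"tz":-12,"rx":0,"ry":0,"rz":0,"hand":-1}]'
python3 - <<'E'
from h import *
for n in('side','top'):cv2.imwrite(f'pics/{n}5.png',camera(n)[:,:,::-1])
a=cv2.imread('pics/side5.png')[90:240,180:300];cv2.imwrite('pics/s5.png',cv2.resize(a,None,fx=5,fy=4,interpolation=cv2.INTER_CUBIC))
for th in(.55,.6,.65):
  m=P(-.075*np.sin(th),0,.12+.075*np.cos(th));p=proj('side',m);print(th,m,(p-[180,90])*[5,4])
  g=P(.105*np.sin(.331-th),.108,.12+.105*np.cos(.331-th));p=proj('side',g);print('grip',(p-[180,90])*[5,4])
shift([.40,.07,.33],RD);shift([.4642,-.2749,.30],RD);print(get_obs()['force'])
E
```

```text
time_s: 6.9
tool_pos: [0.6151, 0.1034, 0.3309]
orientation: [[0.155, 0.988, 0.019], [0.988, -0.155, 0.002], [0.004, 0.018, -1.0]]
force: [0.5, -0.4, -0.4]
finger_gap: 0.0857
0.55 [ 0.5883 -0.0186  0.1839] [361.4695 303.4525]
grip [202.3076 295.1309]
0.6 [ 0.5852 -0.0181  0.1819] [365.1523 307.3535]
grip [208.433  299.2945]
0.65 [ 0.5822 -0.0177  0.1797] [368.7088 311.396 ]
grip [214.5153 303.7714]
t[cm] [ -6.6078 -20.5686  -0.5854] dist 21.611849168120976
rot [ 0.675  -0.1701 -0.0469]
t[cm] [-39.6887  -8.8984   2.4539] dist 40.747934544844306
rot [ 0.675  -0.1701 -0.0469]
[ 0.2639  0.5308 -0.8029]
```

View pics/s5.png

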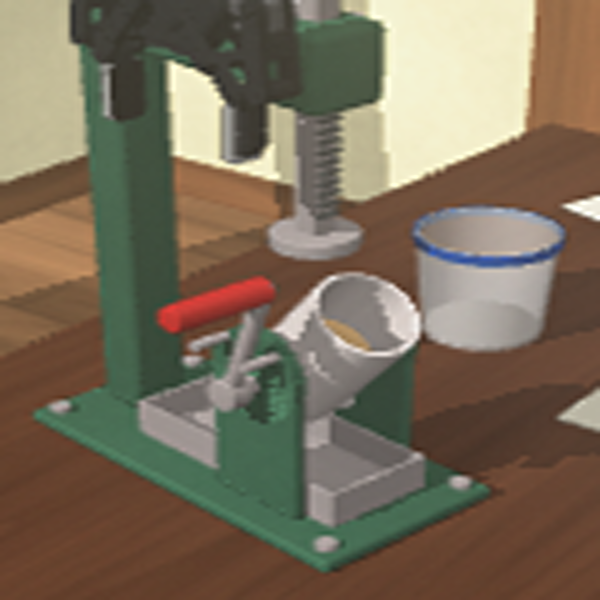

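View pics/top5.png

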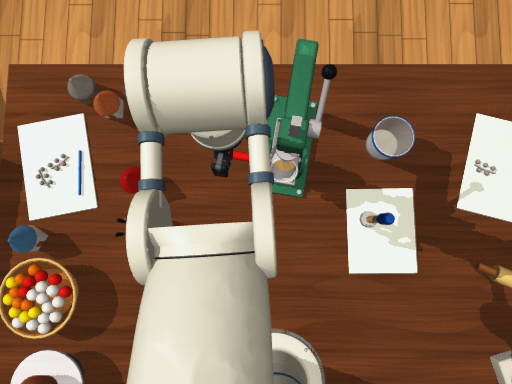

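```bash
python3 -m handwheel '[{"tx":-1,"ty":-5,"tz":0,"rx":0,"ry":0,"rz":0,"hand":-1},{"tx":-3,"ty":-10,"tz":0,"rx":0,"ry":0,"rz":0,"hand":-1},{"tx":-7,"ty":-16,"tz":0,"rx":0.3,"ry":0,"rz":0,"hand":-1},{"tx":-12,"ty":-19,"tz":0,"rx":0.7,"ry":0,"rz":0,"hand":-1},{"tx":-18,"ty":-18,"tz":0,"rx":0.7,"ry":0,"rz":0,"hand":-1},{"tx":-24,"ty":-15,"tz":0.5,"rx":0.7,"ry":-0.2,"rz":0,"hand":-1},{"tx":-30,"ty":-12,"tz":1.5,"rx":0.7,"ry":-0.2,"rz":0,"hand":-1},{"tx":-36,"ty":-9.5,"tz":2.5,"rx":0.7,"ry":-0.2,"rz":0,"hand":-1},{"tx":-39.7,"ty":-8.9,"tz":2.5,"rx":0.7,"ry":-0.2,"rz":0,"hand":-1},{"tx":-39.7,"ty":-8.9,"tz":2.5,"rx":0.7,"ry":-0.2,"rz":0,"hand":-1}]'
python3 - <<'E'
from h import *
cv2.imwrite('pics/side6.png',camera('side')[:,:,::-1])
shift([.4642,-.2749,.30],RD);print(get_obs()['joints'])
E
```

```text
time_s: 8.25
tool_pos: [0.4636, -0.2777, 0.2974]
orientation: [[0.159, 0.987, -0.003], [0.987, -0.159, 0.001], [0.0, -0.003, -1.0]]
force: [0.3, 0.9, -1.0]
finger_gap: 0.0855
t[cm] [ 0.1105  0.0593 -0.2243] dist 0.25698984203624464
rot [-0.1771 -0.0561 -0.176 ]
[-37.0896  17.9114  83.4669  -0.0346  78.8044 -28.0068]
```

View pics/side6.png

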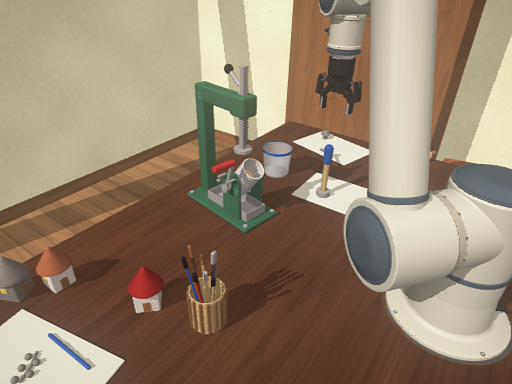

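```bash
python3 -m handwheel '[{"tx":0.15,"ty":0,"tz":4,"rx":-0.2,"ry":0,"rz":-0.2,"hand":-1},{"tx":0.15,"ty":0,"tz":8,"rx":-0.2,"ry":0,"rz":-0.2,"hand":-1},{"tx":0.15,"ty":0,"tz":12,"rx":-0.2,"ry":0,"rz":-0.2,"hand":-1},{"tx":0.15,"ty":0,"tz":14,"rx":-0.2,"ry":0,"rz":-0.2,"hand":-1},{"tx":0.15,"ty":0,"tz":14.7,"rx":-0.2,"ry":0,"rz":-0.2,"hand":-1},{"tx":0.15,"ty":0,"tz":14.7,"rx":-0.2,"ry":0,"rz":-0.2,"hand":-1}]'
python3 - <<'E'
from h import *
for n in('side','top'):cv2.imwrite(f'pics/{n}7.png',camera(n)[:,:,::-1])
a=cv2.imread('pics/side7.png')[60:220,270:400];cv2.imwrite('pics/s7.png',cv2.resize(a,None,fx=4,fy=3.6,interpolation=cv2.INTER_CUBIC))
shift([.4642,-.2749,.15],RD)
E
```

```text
time_s: 9.05
tool_pos: [0.4632, -0.2736, 0.1509]
orientation: [[0.154, 0.988, 0.0], [0.988, -0.154, 0.001], [0.001, -0.0, -1.0]]
force: [0.3, -1.0, -0.2]
finger_gap: 0.0858
t[cm] [-0.0652  0.0687  0.1608] dist 0.18659431077640487
rot [ 0.0841 -0.0262  0.0439]
```

View pics/s7.png

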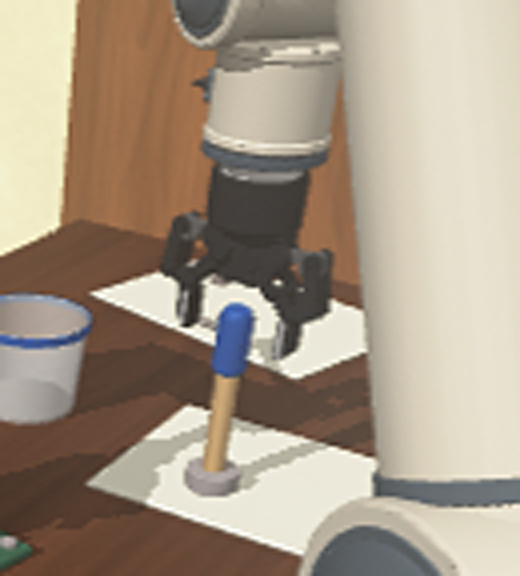

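```bash
python3 -m handwheel '[{"tx":0,"ty":0,"tz":0.1,"rx":0,"ry":0,"rz":0,"hand":0.2},{"tx":0,"ty":0,"tz":0.1,"rx":0,"ry":0,"rz":0,"hand":0.6},{"tx":0,"ty":0,"tz":0.1,"rx":0,"ry":0,"rz":0,"hand":1},{"tx":0,"ty":0,"tz":0.1,"rx":0,"ry":0,"rz":0,"hand":1},{"tx":0,"ty":0,"tz":0.1,"rx":0,"ry":0,"rz":0,"hand":1},{"tx":0,"ty":0,"tz":0.1,"rx":0,"ry":0,"rz":0,"hand":1},{"tx":0,"ty":0,"tz":0.1,"rx":0,"ry":0,"rz":0,"hand":1}]'
python3 - <<'E'
from h import *
for n in('side','top'):cv2.imwrite(f'pics/{n}8.png',camera(n)[:,:,::-1])
a=cv2.imread('pics/side8.png')[60:220,270:400];cv2.imwrite('pics/s8.png',cv2.resize(a,None,fx=4,fy=3.6,interpolation=cv2.INTER_CUBIC))
E
```

```text
time_s: 10.02
tool_pos: [0.464, -0.2744, 0.151]
orientation: [[0.154, 0.988, 0.002], [0.988, -0.154, -0.0], [0.0, 0.002, -1.0]]
force: [1.3, -0.3, 5.8]
finger_gap: 0.029
```

View pics/s8.png

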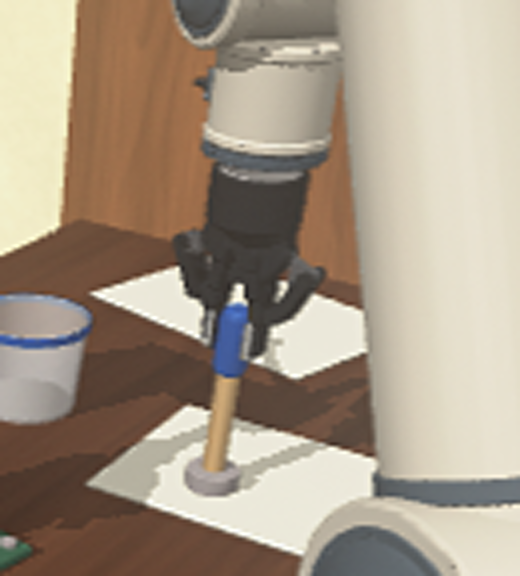

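```bash
cat >> h.py <<'E'
TH=.65
A=Rp@[-np.sin(TH),0,np.cos(TH)];MOUTH=P(-.075*np.sin(TH),0,.12+.075*np.cos(TH))
yt=Rp@[np.cos(TH),0,np.sin(TH)];RT=np.c_[np.cross(yt,-A),yt,-A]
def ins(depth,L=.145):return MOUTH+A*(L-depth)   # TCP for foot underside `depth` below the mouth
E
python3 - <<'E'
from h import *
print(ins(-.03),RT)
shift([.42,0.0,.36],RT);shift(ins(-.03),RT)
E
```

```text
[ 0.4775 -0.0013  0.319 ] [[ 0.1547  0.7865  0.5979]
 [ 0.988  -0.1232 -0.0936]
 [ 0.      0.6052 -0.7961]]
t[cm] [ 26.4352  -8.5207 -20.9215] dist 34.77258009234692
rot [-37.1071  -0.0155   0.037 ]
t[cm] [ 27.1933  -2.8266 -16.8101] dist 32.094362961158694
rot [-37.1071  -0.0155   0.037 ]
```

```bash
python3 -m handwheel '[{"tx":0,"ty":0,"tz":-3,"rx":0,"ry":0,"rz":0,"hand":1},{"tx":0,"ty":0,"tz":-8,"rx":0,"ry":0,"rz":0,"hand":1},{"tx":0,"ty":-2,"tz":-13,"rx":0,"ry":0,"rz":0,"hand":1},{"tx":1,"ty":-5,"tz":-17,"rx":0,"ry":0,"rz":0,"hand":1},{"tx":5,"ty":-8.5,"tz":-20,"rx":0,"ry":0,"rz":0,"hand":1},{"tx":10,"ty":-8.5,"tz":-20.9,"rx":-5,"ry":0,"rz":0,"hand":1},{"tx":15,"ty":-8.5,"tz":-20.9,"rx":-12,"ry":0,"rz":0,"hand":1},{"tx":20,"ty":-8.5,"tz":-20.9,"rx":-20,"ry":0,"rz":0,"hand":1},{"tx":24,"ty":-8.5,"tz":-20.9,"rx":-28,"ry":0,"rz":0,"hand":1},{"tx":26.4,"ty":-8.5,"tz":-20.9,"rx":-37,"ry":0,"rz":0,"hand":1}]'
python3 - <<'E'
from h import *
shift(ins(-.03),RT);o=get_obs();print(o['joints'],o['finger_gap'])
E
```

```text
time_s: 11.38
tool_pos: [0.4197, 0.0012, 0.3601]
orientation: [[0.153, 0.785, 0.601], [0.988, -0.122, -0.092], [0.001, 0.608, -0.794]]
force: [1.5, -0.6, -2.3]
finger_gap: 0.0287
t[cm] [0.6285 2.0693 6.755 ] dist 7.0927722491772665
rot [ 0.1834 -0.1366  0.0464]
[ -7.3461 -12.4415 117.3836  -1.3224  37.6469   2.2351] 0.02870198998861457
```

```bash
python3 -m handwheel '[{"tx":0,"ty":1.0,"tz":2,"rx":0,"ry":0,"rz":0,"hand":1},{"tx":-0.1,"ty":2.1,"tz":5,"rx":0.2,"ry":0,"rz":0,"hand":1},{"tx":-0.1,"ty":2.1,"tz":6.7,"rx":0.2,"ry":0,"rz":0,"hand":1},{"tx":-0.1,"ty":2.1,"tz":6.7,"rx":0.2,"ry":0,"rz":0,"hand":1}]'
python3 - <<'E'
from h import *
for n in('side','top'):cv2.imwrite(f'pics/{n}9.png',camera(n)[:,:,::-1])
a=cv2.imread('pics/side9.png')[50:240,180:340];cv2.imwrite('pics/s9.png',cv2.resize(a,None,fx=4.5,fy=3.1,interpolation=cv2.INTER_CUBIC))
a=cv2.imread('pics/top9.png')[90:240,200:400];cv2.imwrite('pics/t9.png',cv2.resize(a,None,fx=4,fy=4,interpolation=cv2.INTER_CUBIC))
shift(ins(-.03),RT)
o=get_obs();tp=np.array(o['tool_pos']);z=np.array(o['orientation'])[:,2]
f=tp+z*.145; print('foot side',proj('side',f),'top',proj('top',f),'mouth',proj('side',MOUTH),proj('top',MOUTH))
E
```

```text
time_s: 11.88
tool_pos: [0.4757, -0.0085, 0.3181]
orientation: [[0.153, 0.789, 0.595], [0.988, -0.123, -0.091], [0.001, 0.602, -0.798]]
force: [-0.6, 0.1, -1.6]
finger_gap: 0.0292
t[cm] [0.7319 0.0265 0.0838] dist 0.7371190654049262
rot [-0.0794 -0.1321  0.0468]
foot side [260.2406 161.947 ] top [285.6716 177.505 ] mouth [253.7418 167.849 ] [283.5327 170.9012]
```

View pics/s9.png

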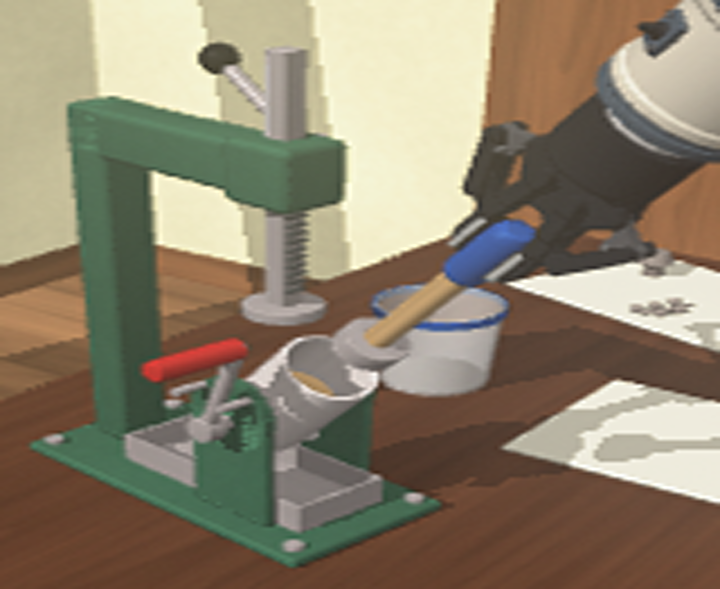

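View pics/t9.png

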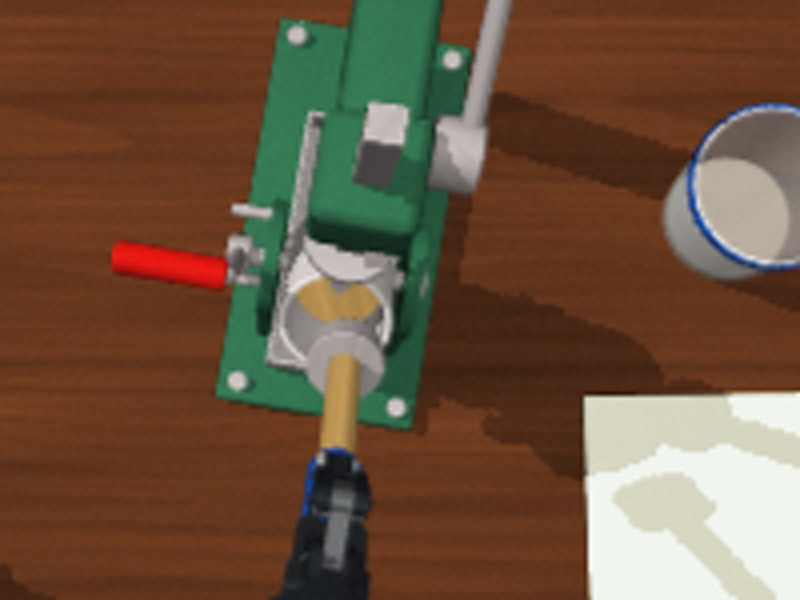

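Run:
```python
from h import *
inv=lambda w:Rp.T@(w-np.r_[PT,0])
o=get_obs();tp=np.array(o['tool_pos']);z=np.array(o['orientation'])[:,2]
ft=tp+z*.125
m=plane('top',(284.9,170.5),MOUTH[2]);f=plane('top',(286.4,180.5),ft[2])
print('mouth obs press',inv(m),'foot top obs',inv(f),'foot top pred',inv(ft),proj('top',ft),proj('side',ft),'tcp',inv(tp))
b=[plane('top',(200+x/4,90+y/4),.016) for x,y in((237,381),(397,407),(297,36),(452,60))]
print('bolts',[inv(q)[:2] for q in b])
```

```text
mouth obs press [-0.0438 -0.0032  0.1797] foot top obs [-0.0735 -0.0092  0.2199] foot top pred [-0.0765 -0.007   0.2199] [285.3052 181.5933] [263.4463 158.38  ] tcp [-0.152  -0.0073  0.3195]
bolts [array([-0.0747,  0.0597]), array([-0.0745, -0.0611]), array([0.1946, 0.0579]), array([ 0.1947, -0.0617])]
```

```bash
python3 -m handwheel '[{"tx":0.6,"ty":0,"tz":0,"rx":0,"ry":0,"rz":0,"hand":1},{"tx":0.6,"ty":0,"tz":1,"rx":0,"ry":0,"rz":0,"hand":1},{"tx":0.6,"ty":0,"tz":2.5,"rx":0,"ry":0,"rz":0,"hand":1},{"tx":0.6,"ty":0,"tz":4,"rx":0,"ry":0,"rz":0,"hand":1},{"tx":0.6,"ty":0,"tz":4.5,"rx":0,"ry":0,"rz":0,"hand":1},{"tx":0.6,"ty":0,"tz":4.5,"rx":0,"ry":0,"rz":0,"hand":1}]'
python3 - <<'E'
from h import *
for n in('side','top'):cv2.imwrite(f'pics/{n}10.png',camera(n)[:,:,::-1])
a=cv2.imread('pics/side10.png')[90:240,180:340];cv2.imwrite('pics/s10.png',cv2.resize(a,None,fx=4.5,fy=4,interpolation=cv2.INTER_CUBIC))
a=cv2.imread('pics/top10.png')[90:240,200:400];cv2.imwrite('pics/t10.png',cv2.resize(a,None,fx=4,fy=4,interpolation=cv2.INTER_CUBIC))
shift(ins(.04),RT)
E
```

```text
time_s: 12.72
tool_pos: [0.5034, -0.0067, 0.2835]
orientation: [[0.153, 0.788, 0.597], [0.988, -0.123, -0.091], [0.001, 0.604, -0.797]]
force: [-0.2, -0.5, -2.2]
finger_gap: 0.0289
t[cm] [0.1232 0.0268 2.616 ] dist 2.6189910432157846
rot [-0.0618 -0.1296  0.044 ]
```

View pics/s10.png

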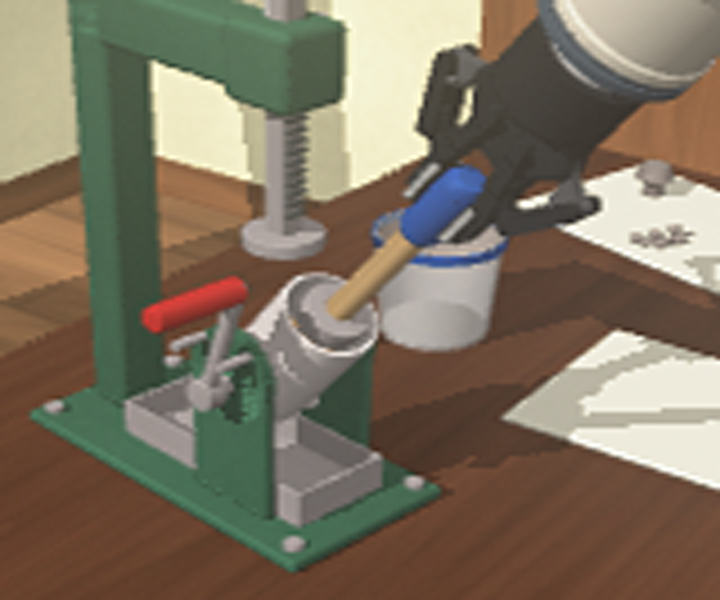

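View pics/t10.png

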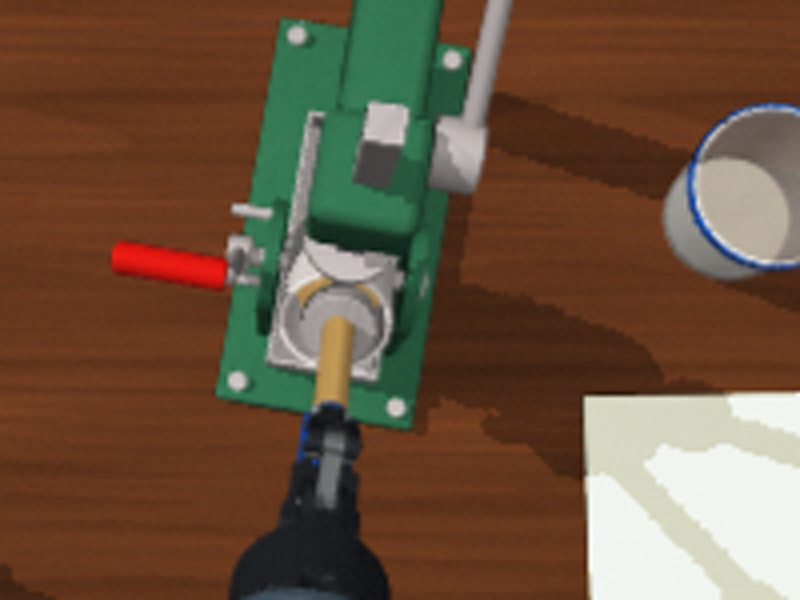

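```bash
python3 -m handwheel '[{"tx":0,"ty":0,"tz":1,"rx":0,"ry":0,"rz":0,"hand":1},{"tx":0,"ty":0,"tz":2,"rx":0,"ry":0,"rz":0,"hand":1},{"tx":0,"ty":0,"tz":3,"rx":0,"ry":0,"rz":0,"hand":1},{"tx":0,"ty":0,"tz":3.5,"rx":0,"ry":0,"rz":0,"hand":1},{"tx":0,"ty":0,"tz":4,"rx":0,"ry":0,"rz":0,"hand":1},{"tx":0,"ty":0,"tz":4.5,"rx":0,"ry":0,"rz":0,"hand":1},{"tx":0,"ty":0,"tz":5,"rx":0,"ry":0,"rz":0,"hand":1},{"tx":0,"ty":0,"tz":5,"rx":0,"ry":0,"rz":0,"hand":1}]'
python3 -c "
from h import *
shift(ins(.11),RT);print(np.array(get_obs()['orientation']).T@get_obs()['force'])"
```

```text
time_s: 13.82
tool_pos: [0.5334, -0.0112, 0.2439]
orientation: [[0.153, 0.787, 0.597], [0.988, -0.122, -0.091], [0.001, 0.604, -0.797]]
force: [0.6, 0.1, -1.3]
finger_gap: 0.0286
t[cm] [0.1045 0.0296 4.5863] dist 4.587608965845895
rot [-0.0685 -0.1311  0.0479]
[ 0.191  -0.3446  1.4024]
```

```bash
python3 -m handwheel '[{"tx":0,"ty":0,"tz":0.5,"rx":0,"ry":0,"rz":0,"hand":1},{"tx":0,"ty":0,"tz":1,"rx":0,"ry":0,"rz":0,"hand":1},{"tx":0,"ty":0,"tz":1.5,"rx":0,"ry":0,"rz":0,"hand":1},{"tx":0,"ty":0,"tz":2,"rx":0,"ry":0,"rz":0,"hand":1},{"tx":0,"ty":0,"tz":2,"rx":0,"ry":0,"rz":0,"hand":1}]'
python3 -m handwheel '[{"tx":0,"ty":0,"tz":0.5,"rx":0,"ry":0,"rz":0,"hand":1},{"tx":0,"ty":0,"tz":1,"rx":0,"ry":0,"rz":0,"hand":1},{"tx":0,"ty":0,"tz":1.5,"rx":0,"ry":0,"rz":0,"hand":1},{"tx":0,"ty":0,"tz":2,"rx":0,"ry":0,"rz":0,"hand":1},{"tx":0,"ty":0,"tz":2,"rx":0,"ry":0,"rz":0,"hand":1}]'
python3 - <<'E'
from h import *
for n in('side','top'):cv2.imwrite(f'pics/{n}11.png',camera(n)[:,:,::-1])
a=cv2.imread('pics/side11.png')[90:240,180:340];cv2.imwrite('pics/s11.png',cv2.resize(a,None,fx=4.5,fy=4,interpolation=cv2.INTER_CUBIC))
a=cv2.imread('pics/top11.png')[90:240,200:400];cv2.imwrite('pics/t11.png',cv2.resize(a,None,fx=4,fy=4,interpolation=cv2.INTER_CUBIC))
shift(ins(.11),RT);print(np.array(get_obs()['orientation']).T@get_obs()['force'])
E
```

```text
time_s: 14.45
tool_pos: [0.5455, -0.0131, 0.2276]
orientation: [[0.153, 0.788, 0.597], [0.988, -0.123, -0.091], [0.001, 0.604, -0.797]]
force: [-0.9, 0.3, -2.0]
finger_gap: 0.0284
time_s: 15.08
tool_pos: [0.5577, -0.015, 0.2114]
orientation: [[0.153, 0.788, 0.597], [0.988, -0.123, -0.091], [0.001, 0.604, -0.797]]
force: [0.8, 0.7, -2.6]
finger_gap: 0.0287
t[cm] [0.1068 0.0397 0.5418] dist 0.5536598791085227
rot [-0.0965 -0.1293  0.0443]
[ 0.9026 -0.3567  1.6108]
```

View pics/s11.png

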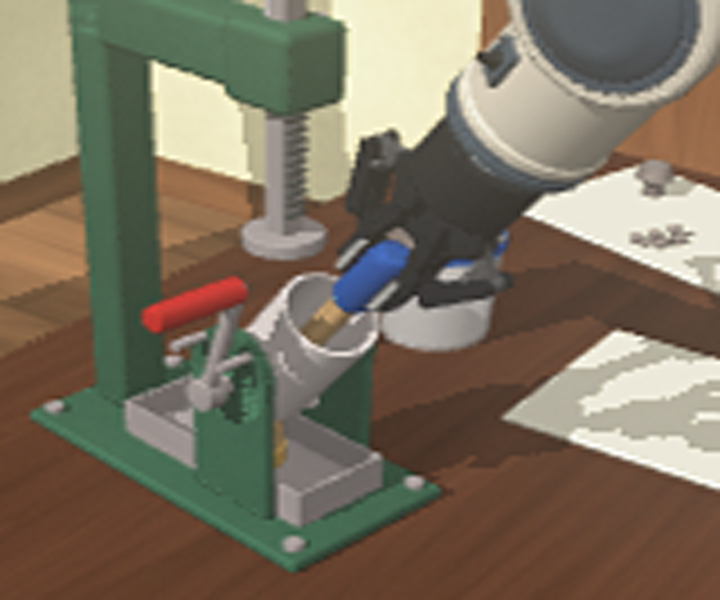

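```bash
python3 -m handwheel '[{"tx":0,"ty":0,"tz":0.5,"rx":0,"ry":0,"rz":0,"hand":1},{"tx":0,"ty":0,"tz":1,"rx":0,"ry":0,"rz":0,"hand":1},{"tx":0,"ty":0,"tz":1.5,"rx":0,"ry":0,"rz":0,"hand":1},{"tx":0,"ty":0,"tz":2,"rx":0,"ry":0,"rz":0,"hand":1},{"tx":0,"ty":0,"tz":2.3,"rx":0,"ry":0,"rz":0,"hand":1},{"tx":0,"ty":0,"tz":2.3,"rx":0,"ry":0,"rz":0,"hand":1}]'
python3 - <<'E'
from h import *
for n in('side','top'):cv2.imwrite(f'pics/{n}12.png',camera(n)[:,:,::-1])
a=cv2.imread('pics/side12.png')[90:240,180:340];cv2.imwrite('pics/s12.png',cv2.resize(a,None,fx=4.5,fy=4,interpolation=cv2.INTER_CUBIC))
a=cv2.imread('pics/top12.png')[90:240,200:400];cv2.imwrite('pics/t12.png',cv2.resize(a,None,fx=4,fy=4,interpolation=cv2.INTER_CUBIC))
shift(ins(.11),RT);print(np.array(get_obs()['orientation']).T@get_obs()['force'])
E
```

```text
time_s: 15.92
tool_pos: [0.572, -0.0168, 0.1954]
orientation: [[0.153, 0.79, 0.594], [0.988, -0.123, -0.091], [0.001, 0.601, -0.799]]
force: [-0.4, 0.1, -1.9]
finger_gap: 0.0287
t[cm] [ 0.0749 -0.1476 -1.6152] dist 1.623649789286256
rot [-0.3081 -0.0921  0.0432]
[ 0.2988 -0.4     1.359 ]
```

View pics/s12.png

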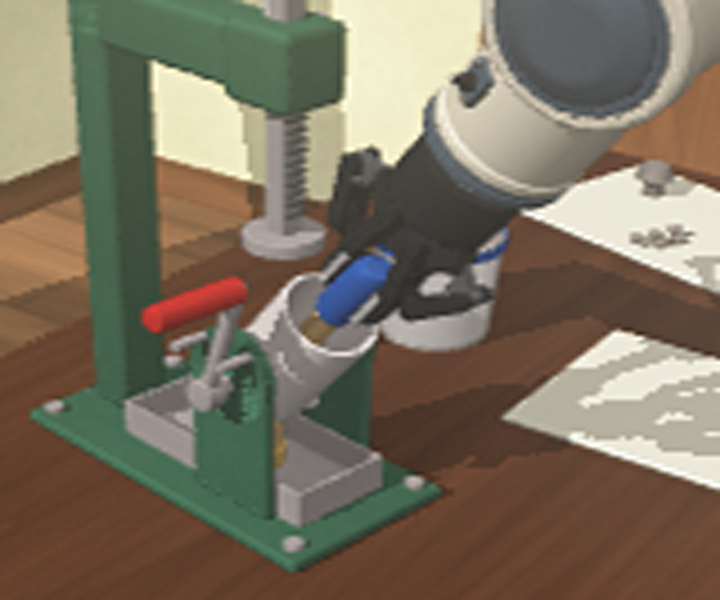

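View pics/t12.png

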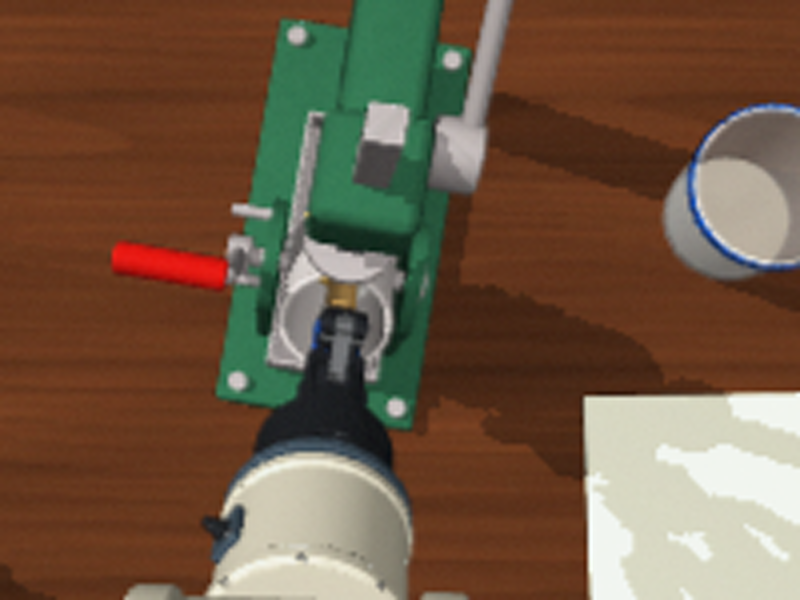

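```bash
python3 -m handwheel '[{"tx":0,"ty":-0.1,"tz":0.3,"rx":0,"ry":0,"rz":0,"hand":1},{"tx":0,"ty":-0.1,"tz":0.4,"rx":0,"ry":0,"rz":0,"hand":1},{"tx":0,"ty":-0.1,"tz":0.4,"rx":0,"ry":0,"rz":0,"hand":1},{"tx":0,"ty":-0.1,"tz":0,"rx":0,"ry":0,"rz":0,"hand":1},{"tx":0,"ty":-0.1,"tz":-2,"rx":0,"ry":0,"rz":0,"hand":1},{"tx":0,"ty":-0.1,"tz":-5,"rx":0,"ry":0,"rz":0,"hand":1},{"tx":0,"ty":-0.1,"tz":-9,"rx":0,"ry":0,"rz":0,"hand":1},{"tx":0,"ty":-0.1,"tz":-13,"rx":0,"ry":0,"rz":0,"hand":1},{"tx":0,"ty":-0.1,"tz":-17,"rx":0,"ry":0,"rz":0,"hand":1},{"tx":0,"ty":-0.1,"tz":-17.5,"rx":0,"ry":0,"rz":0,"hand":1}]'
python3 - <<'E'
from h import *
for n in('side','top'):cv2.imwrite(f'pics/{n}13.png',camera(n)[:,:,::-1])
a=cv2.imread('pics/side13.png')[90:240,180:340];cv2.imwrite('pics/s13.png',cv2.resize(a,None,fx=4.5,fy=4,interpolation=cv2.INTER_CUBIC))
a=cv2.imread('pics/top13.png')[90:240,200:400];cv2.imwrite('pics/t13.png',cv2.resize(a,None,fx=4,fy=4,interpolation=cv2.INTER_CUBIC))
shift(ins(.0),RT)
E
```

```text
time_s: 17.27
tool_pos: [0.4665, -0.0004, 0.337]
orientation: [[0.153, 0.788, 0.597], [0.988, -0.122, -0.091], [0.001, 0.604, -0.797]]
force: [0.1, -0.3, -2.7]
finger_gap: 0.0287
t[cm] [ 0.0871 -0.1276  4.9145] dist 4.9169364139705465
rot [-0.2319 -0.1017  0.0442]
```

View pics/s13.png

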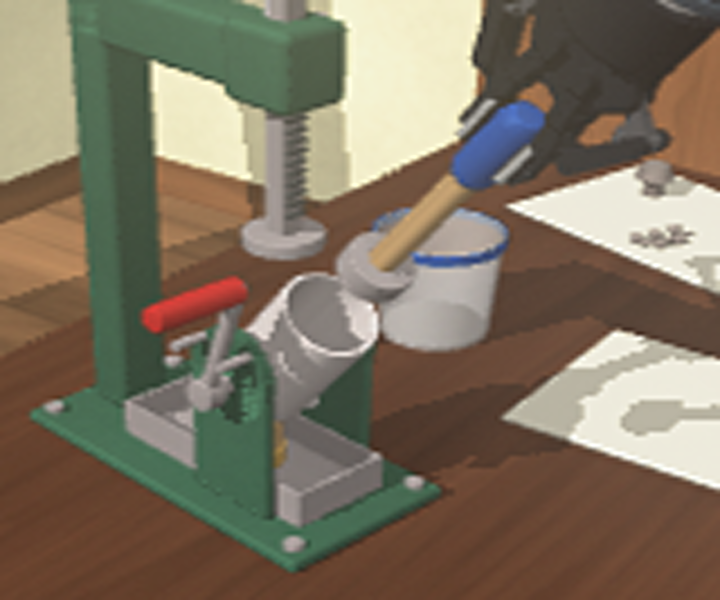

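View pics/t13.png

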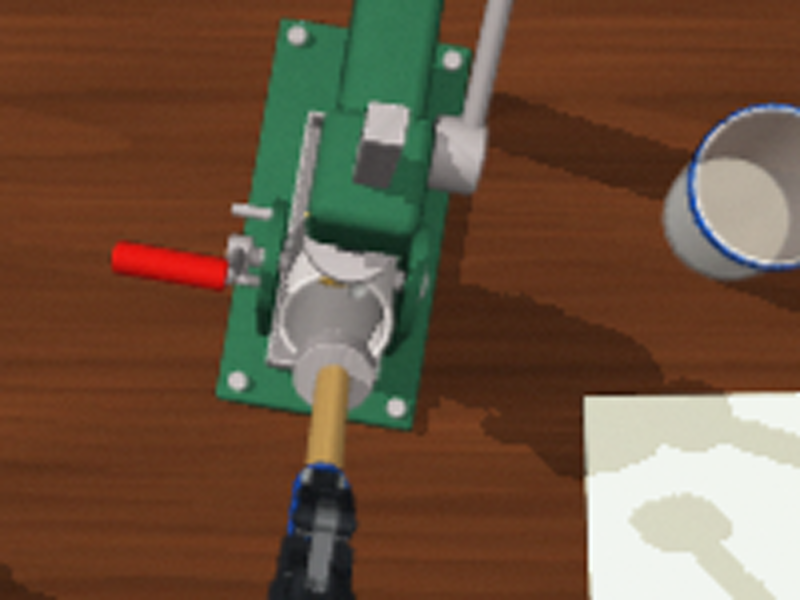

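Run:
```python
from h import *
a=cv2.imread('pics/side13.png')[170:225,205:280];cv2.imwrite('pics/s13b.png',cv2.resize(a,None,fx=10,fy=10,interpolation=cv2.INTER_CUBIC))
a=cv2.imread('pics/top13.png')[130:190,255:315];cv2.imwrite('pics/t13b.png',cv2.resize(a,None,fx=10,fy=10,interpolation=cv2.INTER_CUBIC))
inv=lambda w:Rp.T@(w-np.r_[PT,0])
o,d=ray('side',(242.2,201.2))
for y in(-.03,0,.03):
  oo=inv(o);dd=Rp.T@d;print(oo+dd*(y-oo[1])/dd[1])
o=get_obs();tp=np.array(o['tool_pos']);z=np.array(o['orientation'])[:,2]
for q in(.125,.145):print('foot pred s9crop',(proj('side',tp+z*q)-[180,90])*[4.5,4],(proj('top',tp+z*q)-[200,90])*4)
```

```text
[ 0.0351 -0.03    0.0098]
[0.0036 0.     0.0384]
[-0.028   0.03    0.0669]
foot pred s9crop [380.924  261.1798] [329.5581 378.2284]
foot pred s9crop [366.2247 275.9366] [331.2908 361.4011]
```

View pics/s13b.png

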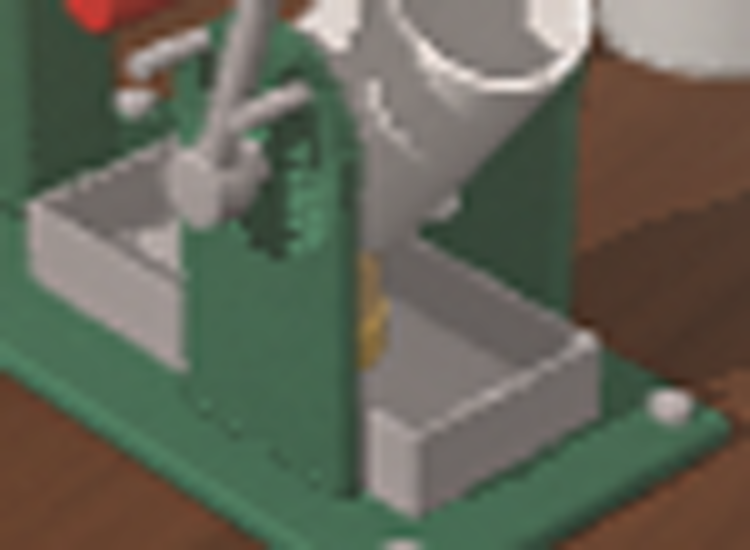

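View pics/t13b.png

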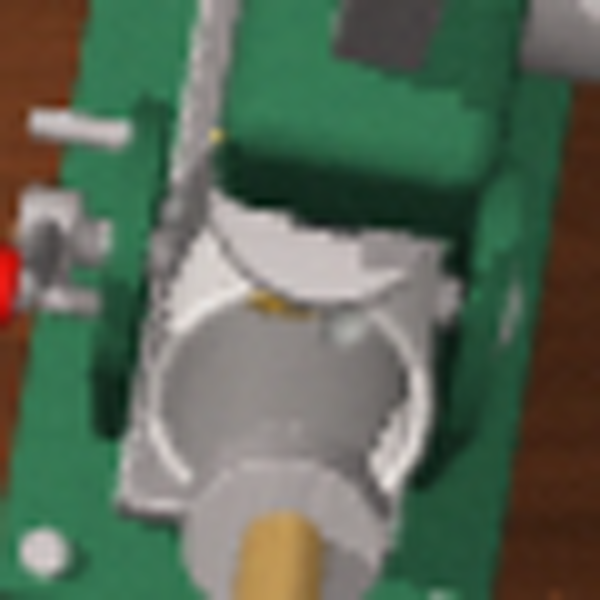

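Run:
```python
from h import *
inv=lambda w:Rp.T@(w-np.r_[PT,0])
for r in(195.5,201,206.5):
  o,d=ray('side',(242.2,r));oo=inv(o);dd=Rp.T@d
  print(r,[(oo+dd*(y-oo[1])/dd[1]).round(3).tolist() for y in(-.03,-.015,0,.015,.03)])
for z in(.03,.045,.06):print(inv(plane('top',(276.6,143.5),z)),inv(plane('top',(282.8,160),z)))
i=cv2.imread('pics/top13.png')
print(i[142:146,274:280].tolist());print(i[158:162,279:287].tolist());s=cv2.imread('pics/side13.png');print(s[195:208,241:244].tolist())
```

```text
195.5 [[0.035, -0.03, 0.033], [0.019, -0.015, 0.046], [0.004, 0.0, 0.06], [-0.012, 0.015, 0.074], [-0.028, 0.03, 0.088]]
201 [[0.035, -0.03, 0.011], [0.019, -0.015, 0.025], [0.004, 0.0, 0.039], [-0.012, 0.015, 0.053], [-0.028, 0.03, 0.068]]
206.5 [[0.035, -0.03, -0.012], [0.019, -0.015, 0.003], [0.003, 0.0, 0.018], [-0.012, 0.015, 0.032], [-0.028, 0.03, 0.047]]
[0.0557 0.0287 0.03  ] [0.0095 0.0026 0.03  ]
[0.0523 0.0287 0.045 ] [0.0068 0.003  0.045 ]
[0.0488 0.0287 0.06  ] [0.004  0.0034 0.06  ]
[[[144, 144, 152], [138, 139, 146], [120, 126, 121], [73, 94, 59], [75, 107, 48], [80, 113, 51]], [[146, 147, 154], [140, 141, 146], [117, 173, 185], [64, 100, 85], [68, 100, 45], [71, 101, 45]], [[140, 141, 148], [146, 147, 153], [96, 117, 113], [50, 71, 47], [42, 60, 25], [56, 79, 35]], [[139, 140, 145], [109, 112, 117], [70, 82, 64], [42, 61, 29], [33, 46, 20], [40, 58, 27]]]
[[[213, 217, 224], [145, 145, 153], [134, 133, 141], [176, 177, 185], [191, 193, 199], [193, 194, 199], [191, 193, 201], [193, 194, 201]], [[173, 183, 192], [123, 159, 178], [93, 137, 159], [94, 116, 130], [126, 130,
[... 267 characters left out ...]
26], [79, 105, 120], [77, 101, 116], [104, 120, 130]]]
[[[83, 103, 118], [81, 94, 107], [87, 93, 101]], [[75, 106, 127], [76, 102, 123], [88, 94, 101]], [[70, 98, 118], [78, 104, 126], [88, 93, 101]], [[71, 99, 118], [76, 101, 122], [88, 93, 100]], [[70, 99, 118], [75, 102, 124], [89, 105, 117]], [[72, 101, 120], [74, 109, 133], [93, 128, 150]], [[71, 101, 122], [75, 119, 147], [90, 121, 140]], [[70, 115, 140], [74, 128, 160], [83, 104, 118]], [[64, 111, 134], [63, 108, 133], [84, 105, 121]], [[58, 100, 122], [61, 106, 132], [82, 105, 120]], [[56, 98, 120], [71, 108, 131], [106, 116, 126]], [[59, 96, 114], [92, 107, 120], [121, 122, 130]], [[105, 108, 114], [120, 122, 130], [119, 121, 128]]]
```

The bore now looks empty: grey walls, with only a sliver at its bottom. A gold/wood stack sits in the pan at about (242,195–206) in the side view, below the outlet. Next I'll return the rammer.

Run:
```python
from h import *
shift([.42,-.02,.37],RD);shift([.4642,-.2749,.32],RD);shift([.4642,-.2749,.18],RD)
```

```text
t[cm] [-2.6318 -1.3802 -5.408 ] dist 6.1707193176372535
rot [37.0104 -0.0837  0.0756]
t[cm] [-27.1498   2.2271   3.5437] dist 27.47054309715194
rot [37.0104 -0.0837  0.0756]
t[cm] [-27.1631  -6.2004  14.7231] dist 31.512669888608897
rot [37.0104 -0.0837  0.0756]
```

```bash
python3 -m handwheel '[{"tx":-0.5,"ty":-0.5,"tz":-3,"rx":0,"ry":0,"rz":0,"hand":1},{"tx":-2,"ty":-1.4,"tz":-5.4,"rx":8,"ry":0,"rz":0,"hand":1},{"tx":-6,"ty":-1.4,"tz":-5,"rx":16,"ry":0,"rz":0,"hand":1},{"tx":-11,"ty":-0.5,"tz":-3,"rx":24,"ry":0,"rz":0,"hand":1},{"tx":-16,"ty":0.5,"tz":-1,"rx":32,"ry":0,"rz":0,"hand":1},{"tx":-21,"ty":1.5,"tz":1.2,"rx":37,"ry":0,"rz":0,"hand":1},{"tx":-25.5,"ty":2.2,"tz":3,"rx":37,"ry":0,"rz":0,"hand":1},{"tx":-27.1,"ty":2.2,"tz":3.5,"rx":37,"ry":0,"rz":0,"hand":1},{"tx":-27.1,"ty":2.2,"tz":3.5,"rx":37,"ry":0,"rz":0,"hand":1}]'
python3 - <<'E'
from h import *
shift([.4642,-.2749,.18],RD)
E
```

```text
time_s: 18.5
tool_pos: [0.4636, -0.275, 0.3184]
orientation: [[0.154, 0.988, -0.002], [0.988, -0.154, 0.002], [0.002, -0.002, -1.0]]
force: [-1.0, 1.6, -2.6]
finger_gap: 0.0286
t[cm] [-0.0134  0.0816 13.8382] dist 13.838432508115716
rot [-0.1122 -0.1214  0.0178]
```

```bash
python3 -m handwheel '[{"tx":0,"ty":0.1,"tz":4,"rx":-0.1,"ry":-0.1,"rz":0,"hand":1},{"tx":0,"ty":0.1,"tz":8,"rx":-0.1,"ry":-0.1,"rz":0,"hand":1},{"tx":0,"ty":0.1,"tz":12,"rx":-0.1,"ry":-0.1,"rz":0,"hand":1},{"tx":0,"ty":0.1,"tz":15,"rx":-0.1,"ry":-0.1,"rz":0,"hand":1},{"tx":0,"ty":0.1,"tz":16.2,"rx":-0.1,"ry":-0.1,"rz":0,"hand":1},{"tx":0,"ty":0.1,"tz":16.2,"rx":-0.1,"ry":-0.1,"rz":0,"hand":1},{"tx":0,"ty":0.1,"tz":16.2,"rx":-0.1,"ry":-0.1,"rz":0,"hand":1}]'
python3 - <<'E'
from h import *
cv2.imwrite('pics/side14.png',camera('side')[:,:,::-1])
a=cv2.imread('pics/side14.png')[110:220,280:370];cv2.imwrite('pics/s14.png',cv2.resize(a,None,fx=6,fy=5.4,interpolation=cv2.INTER_CUBIC))
shift([.4642,-.2749,.151],RD)
E
```

```text
time_s: 19.38
tool_pos: [0.465, -0.2749, 0.1576]
orientation: [[0.154, 0.988, 0.001], [0.988, -0.154, -0.001], [-0.0, 0.002, -1.0]]
force: [0.5, 0.1, -2.3]
finger_gap: 0.0288
t[cm] [-0.0002 -0.0845  0.6617] dist 0.6670486745593128
rot [0.0988 0.0329 0.0243]
```

View pics/s14.png

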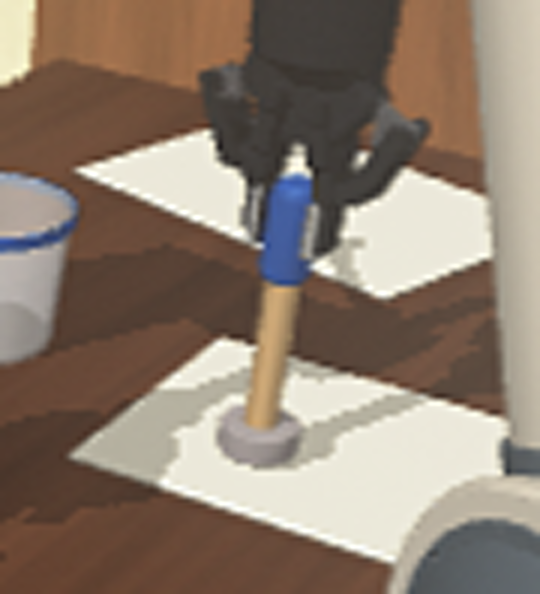

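The rammer is upright about 6 mm above the board, with its foot at crop (260,437). I'll lower it until it touches.

```bash
python3 -m handwheel '[{"tx":0,"ty":0,"tz":0.3,"rx":0,"ry":0,"rz":0,"hand":1},{"tx":0,"ty":0,"tz":0.5,"rx":0,"ry":0,"rz":0,"hand":1},{"tx":0,"ty":0,"tz":0.65,"rx":0,"ry":0,"rz":0,"hand":1},{"tx":0,"ty":0,"tz":0.65,"rx":0,"ry":0,"rz":0,"hand":1}]'
```

```text
time_s: 19.92
tool_pos: [0.465, -0.275, 0.151]
orientation: [[0.154, 0.988, 0.001], [0.988, -0.154, -0.001], [-0.0, 0.002, -1.0]]
force: [0.4, -0.3, -2.5]
finger_gap: 0.0285
```

```bash
python3 -m handwheel '[{"tx":0,"ty":0,"tz":0.1,"rx":0,"ry":0,"rz":0,"hand":1},{"tx":0,"ty":0,"tz":0.15,"rx":0,"ry":0,"rz":0,"hand":1},{"tx":0,"ty":0,"tz":0.15,"rx":0,"ry":0,"rz":0,"hand":1}]'
```

```text
time_s: 20.3
tool_pos: [0.4656, -0.2755, 0.1509]
orientation: [[0.154, 0.988, 0.003], [0.988, -0.154, -0.002], [-0.002, 0.003, -1.0]]
force: [-1.9, 1.6, 20.1]
finger_gap: 0.0287
```

```bash
python3 -m handwheel '[{"tx":0,"ty":0,"tz":0,"rx":0,"ry":0,"rz":0,"hand":1},{"tx":0,"ty":0,"tz":0,"rx":0,"ry":0,"rz":0,"hand":0.4},{"tx":0,"ty":0,"tz":0,"rx":0,"ry":0,"rz":0,"hand":0},{"tx":0,"ty":0,"tz":0,"rx":0,"ry":0,"rz":0,"hand":-0.5},{"tx":0,"ty":0,"tz":0,"rx":0,"ry":0,"rz":0,"hand":-1},{"tx":0,"ty":0,"tz":0,"rx":0,"ry":0,"rz":0,"hand":-1},{"tx":0,"ty":0,"tz":0,"rx":0,"ry":0,"rz":0,"hand":-1},{"tx":0,"ty":0,"tz":0,"rx":0,"ry":0,"rz":0,"hand":-1}]'
python3 -m handwheel '[{"tx":0,"ty":0,"tz":-2,"rx":0,"ry":0,"rz":0,"hand":-1},{"tx":0,"ty":0,"tz":-5,"rx":0,"ry":0,"rz":0,"hand":-1},{"tx":0,"ty":0,"tz":-10,"rx":0,"ry":0,"rz":0,"hand":-1},{"tx":0,"ty":0,"tz":-15,"rx":0,"ry":0,"rz":0,"hand":-1},{"tx":0,"ty":0,"tz":-16,"rx":0,"ry":0,"rz":0,"hand":-1},{"tx":0,"ty":0,"tz":-16,"rx":0,"ry":0,"rz":0,"hand":-1},{"tx":0,"ty":0,"tz":-16,"rx":0,"ry":0,"rz":0,"hand":-1}]'
python3 - <<'E'
from h import *
for n in('side','top'):cv2.imwrite(f'pics/{n}15.png',camera(n)[:,:,::-1])
a=cv2.imread('pics/side15.png')[130:240,180:290];cv2.imwrite('pics/s15.png',cv2.resize(a,None,fx=6,fy=5.4,interpolation=cv2.INTER_CUBIC))
a=cv2.imread('pics/top15.png')[125:200,250:320];cv2.imwrite('pics/t15.png',cv2.resize(a,None,fx=8,fy=8,interpolation=cv2.INTER_CUBIC))
E
```

```text
time_s: 21.3
tool_pos: [0.4655, -0.2754, 0.1509]
orientation: [[0.154, 0.988, 0.003], [0.988, -0.154, -0.002], [-0.001, 0.003, -1.0]]
force: [-0.3, 0.3, 0.9]
finger_gap: 0.0854
time_s: 22.18
tool_pos: [0.4645, -0.2747, 0.3093]
orientation: [[0.154, 0.988, 0.001], [0.988, -0.154, -0.001], [-0.0, 0.001, -1.0]]
force: [-0.0, -0.3, -0.4]
finger_gap: 0.0854
```

View pics/side15.png

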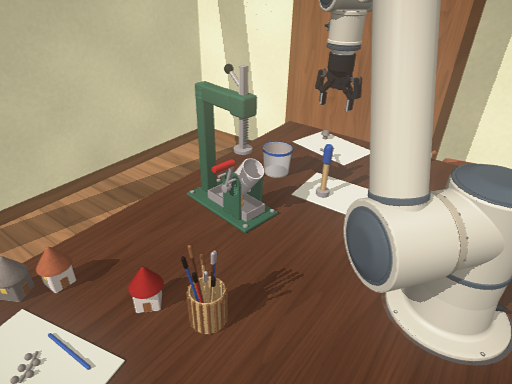

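View pics/s15.png

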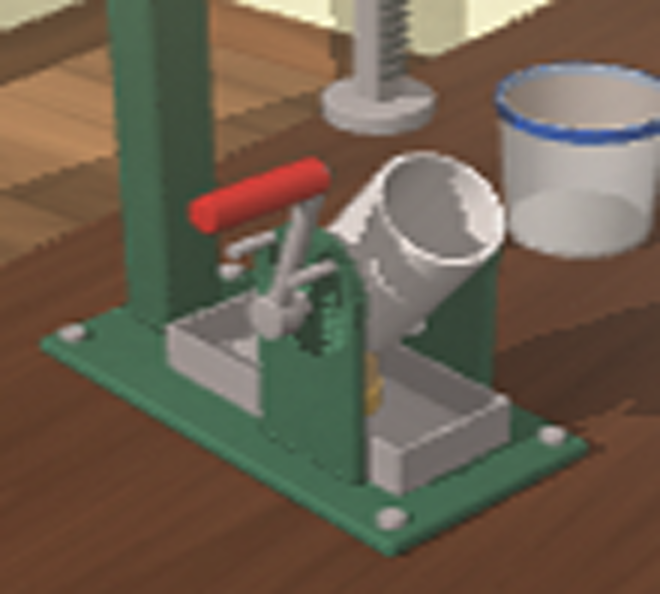

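View pics/t15.png

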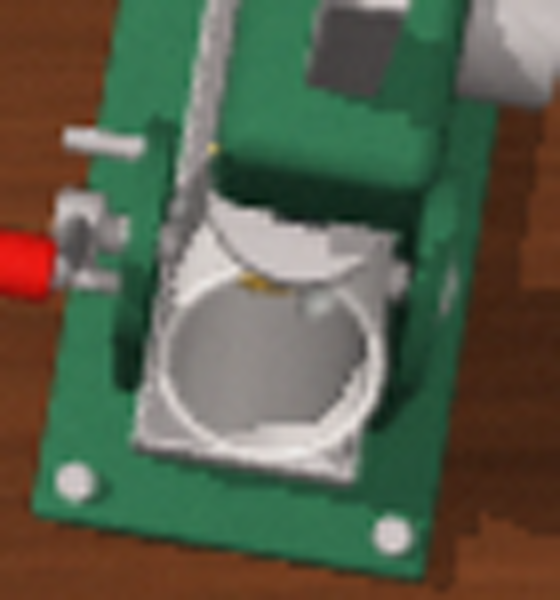

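View pics/top15.png

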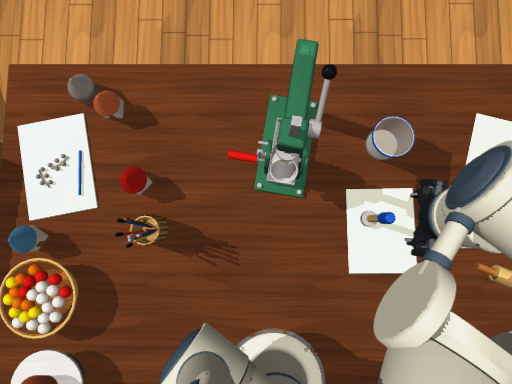

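```bash
python3 -c "
from plant import *
print(job_done());print(get_obs()['time_s'])"
```

```text
the job is handed in; nothing more can be done
None
the job is handed in; nothing more can be done
```

The job is handed in, at 22.3 s on the robot's clock against the 66 s limit. I gripped the red lever and tipped the barrel out to its front stop. Then I pushed the rammer's foot down to about 129 mm below the mouth, withdrew it and stood it back in its old place on the white board.

**What the last pictures and readings showed:**
- **Barrel:** it is still tipped. The mouth and red grip lie within about a pixel of where 0.65 rad would put them.
- **Parts:** the bore looks empty, down to a boss visible near the outlet. In the side view, brass and wood show in the pan at z of about 18 to 60 mm, below the outlet.
- **Rammer:** it stands upright on the board after release.
- **Bystanders:** the house, brush pot and tub look unmoved.
- **Robot:** the gripper is about 11 cm above the rammer and touching nothing.

**What was less certain:**
- **View of the parts:** the press's cheek and the barrel hide most of them, so I saw only slivers of the two. That both are in the pan also rests on the push depth and the empty bore.
- **Push force:** the readings at the end of each step were only 1 to 3 N, so I never saw the expected 12 to 18 N resistance. It may have come and gone between readings.
- **Lever grip:** the fingers read 18 mm on the 20 mm bar, slightly high on it, with about 17 N upward on the tool. It did not slip.

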